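Slide the well plate under the reading bridge

TASK

Push the yellow well plate along the worktop, with the fingers only, in between the flared guides and under the low reading bridge until its leading short edge is fully home against the back stop. Keep the plate flat on the worktop: do not lift, tip or carry it. Leave the other things on the worktop where they stand.

Things in the scene. Friction and masses are not known exactly. Their poses are not given: they have to be found in the camera images.
- well_plate: yellow 24-well plate, loose, a flat block 128 mm long (its y) by 85.5 mm wide (its x) by 14.5 mm high, 0.1 to 0.2 kg. Origin: centre of the underside, z up. It starts flat on the worktop before the bridge's open end, 15 to 45 mm off the tunnel's centre line towards the robot, turned up to 0.3 rad from the tunnel's direction. Either short end may go in first.
- bridge: low reading bridge fixed to the worktop, place and yaw vary: blue beam with a black read head (top at 54 mm) on two aluminium rails. Origin: on the worktop under the middle of the beam; z up, y points inward along the tunnel, from the open end (-y, the robot's right) to the stop. Tunnel 92 mm wide (x -46 to +46), 18 mm high under the beam, which covers y -28 to +28 mm.
- bridge_mouth (a point): point on the worktop on the centre line between the tips of the flared lead-in guides, 60 mm before the bridge's origin. The guides are 16 mm high, 126 mm apart here (144 mm over all), and narrow to the tunnel's width at the beam's front edge.
- bridge_stop (a point): point on the worktop on the centre line under the face of the two rubber bumpers of the back stop, 42 mm past the bridge's origin. With the plate fully home its leading short edge is here, its origin 22 mm before the bridge's origin, and its outer 58 mm stick out in front of the beam.
- timer: white bench timer, 52 x 62 x 34 mm, loose bystander; origin: centre of underside
- red_jar: white sample jar with red cap, 52 mm diameter, 80 mm high, loose bystander; origin: centre of underside
- marker: blue and white marker lying flat, 131 mm long (its y), 15 mm thick, loose bystander; origin: middle of its underside
- oil_bottle: small brown bottle with black cap, 26 mm diameter, 62 mm high, loose bystander; origin: centre of underside
- red_dish: flat red petri dish with lid, 64 mm diameter, loose bystander; origin: centre of underside
- tape_roll: roll of beige tape lying flat, 57 mm diameter, 18 mm high, loose bystander; origin: centre of underside

How it is judged:
On the way:
1. the plate's nose has entered between the guides under the beam, plate flat and in line with the tunnel (y of well_plate in the frame of bridge between -0.088 and -0.035 m and x of well_plate in the frame of bridge between -0.008 and 0.008 m and angle between the y axis of well_plate and the y axis of bridge, either way round below 0.12 rad), for 0.05 s.
At the end, for the whole second after the job is handed in: The plate lies flat and at rest under the bridge between the rails (within 6 mm of the centre line, within 0.06 rad of the tunnel's direction), its leading edge within 4 mm of the bumpers of the back stop; every bystander is within 20 mm of where it stood (y of well_plate in the frame of bridge between -0.026 and -0.018 m and x of well_plate in the frame of bridge between -0.006 and 0.006 m and angle between the y axis of well_plate and the y axis of bridge, either way round below 0.06 rad and height (world z) of well_plate below 0.003 m and angle between well_plate's own z axis and vertical below 0.03 rad and linear speed of well_plate below 0.01 m/s and distance of each of timer, red_jar, marker, oil_bottle, red_dish, tape_roll from where it was at the start of the episode below 0.02 m); the robot touches nothing.
It fails at once if the plate was lifted off the worktop (height (world z) of well_plate above 0.005 m).
It fails at once if the plate was tipped (angle between well_plate's own z axis and vertical above 0.08 rad).
It fails at once if a bystander was moved more than 20 mm (distance of any of timer, red_jar, marker, oil_bottle, red_dish, tape_roll from where it was at the start of the episode above 0.02 m).
It also fails if it takes over 38 s, if anything falls off the work surface, if the arm or the gripper's body presses on something with over 40 N, if the wrist force passes 120 N, or if a joint passes its speed limit or range.

ROBOT

A 6-joint arm with a two-finger parallel gripper is mounted at the origin on a cart in front of the work surface, level with it; the furniture and walls round the work are solid. World frame = base frame: x ahead of the robot, y to its left, z up, the work surface at z = 0. Lengths are in m, angles in rad, forces in N, time in s.
With the tool pointing down it reaches from about 0.3 to 0.875 m from the base axis. Payload 4.2 kg.
Tool frame: the origin (TCP) lies midway between the tips of the shut fingers; the grasp point (between the pads) lies 19 mm behind it; z points along the fingers, y is the line along which they close (so a half turn about z gives the same grasp; the last joint's range is limited). The gripper opens to 85 mm and grips with 20 to 120 N. Pads are 22 mm wide; open, the fingers measure 114 mm over their backs; the gripper's body (76 mm by 85 mm) begins 54 mm behind the grasp point. The pads swing forward as they close: fully open they stand 13 mm farther back than shut.
Start: joints at [-0.02, 0.32, 1.565, -0, 1.257, -0.02], TCP at [0.575, 0, 0.231] pointing down, gripper open.
Joint ranges: [-3.11, 3.11], [-0.84, 2.01], [0.21, 2.61], [-1.34, 4.49], [0.05, 2.63], [-2.56, 2.56]. Speed limits (rad/s): [2.57, 2.57, 3.14, 3.14, 3.14, 3.14].

INTERFACE

Orientations are given as a unit quaternion [w, x, y, z].
In Python, from rig import status, imaging, robot gives the robot as it stands.
- The arm moves only by the tool arm_command, never from a script. Its argument "commands" is a list of rows, each a list of 6 numbers: the shift along the tool's x, y, z in m, then the turn, a rotation vector about the tool's x, y, z in degrees. A call has 1 to 8 rows; each row shifts and turns the commanded pose from where the row before left it, along the tool's axes as they then stand; what a row does not reach is not made up. A row lasts 1/12 s, in which the tool goes at most 41.7 mm and 7.16 degrees, less where a joint would pass 70% of its speed; a pose out of reach is approached as far as the arm can. A call is refused whole if a number of a shift passes 0.0417 or a number of a turn 7.16, either way. A call with a gripper value outside its range is refused whole. "gripper" is the finger opening in m, from 0 to 0.0854, set as the call begins (left out, the last holds). The fingers move at their own pace and stop on an object; the grip force is fixed at half the most. Time passes only in rows, so rows that do not move let the fingers close. It gives the time, the measured TCP pose, the force, the opening and the grip force at its end, in the units of the state.
- status.read_state(): the state, without advancing time (a new reading comes with each control period).
- imaging.capture(name): name is "scene" or "side" or "wrist"; returns the picture (480x640x3 uint8, blue, green, red); there is no depth.
- imaging.camera_model(name): a dict with "camera_matrix" (3x3 intrinsics, pixels), "extrinsics" (4x4, takes a point from camera to world coordinates); the wrist camera has in their place "tool_from_camera" (4x4, takes a point from camera to tool coordinates, whose origin is the TCP and whose axes are the flange's). Camera axes: x right, y up, looking along -z (the intrinsics and any distortion apply to the point x, -y, -z); pixel columns grow to the right and rows downward; lengths in m; the calibration is good to about 2 mm. A picture is of the moment at which its call begins: read the wrist's pose just before it. camera_model takes no time and is no camera call.
- robot.hand_in(): hands the job in; it is judged then, once.
The state is a dict: "time": time; "joints": joint angles; "joint_vel": joint speeds; "joint_efforts": joint torques, N m; "tool_pos": TCP position; "ee_rot": TCP orientation; "force": force on the tool from outside, world axes, zero at the start; "torque": the same for the moment, N m; "finger_gap": opening from 0.0 (shut) to 1.0 (fully open); "grip_force": force on a finger pad.
Only numpy, scipy, OpenCV 4.12 (cv2) and the standard library are available. Lean on these libraries where they do the work, as an engineer would, in place of code of your own. Each camera call takes 0.05 s, during which the arm holds its last target. There are 200 camera calls.

## Working session

There is one attempt and no reset: what is moved stays moved. The work goes in short steps, Python scripts to look and compute and a tool call to move; the robot and the scene stay as the last step left them, time stands still between calls to the robot, and variables do not carry over. Pictures are saved under pics/ and viewed, at most 10 in all, crops included, and the job is handed in when it is done.

Besides the shell and the picture viewer there is one more tool, called after "Call:" as a command line: name --pt "numbers of a row" for each row, then --argument value for the rest. arm_command: Moves the arm, as the interface text tells. Its arguments: {"type":"object","properties":{"commands":{"type":"array","items":{"type":"array","items":{"type":"number"}}},"gripper":{"type":"number"}},"required":["commands"]}

```bash
mkdir -p pics; cat > h.py <<'E'
import numpy as np, cv2
from rig import status, imaging, robot
def model(n):
    m=imaging.camera_model(n); return m
def ray(n,uv,T=None):
    m=imaging.camera_model(n); K=np.array(m["camera_matrix"]); E=np.array(m["extrinsics"]) if T is None else T
    d=np.linalg.inv(K)@np.array([uv[0],uv[1],1.]); d=np.array([d[0],-d[1],-d[2]])
    return E[:3,3],E[:3,:3]@d
def onz(n,uv,z,T=None):
    o,d=ray(n,uv,T); return o+d*(z-o[2])/d[2]
def proj(n,p,T=None):
    m=imaging.camera_model(n); K=np.array(m["camera_matrix"]); E=np.array(m["extrinsics"]) if T is None else T
    c=np.linalg.inv(E)@np.append(p,1); v=K@np.array([c[0],-c[1],-c[2]]); return v[:2]/v[2]
E
python3 - <<'E'
from h import *
for n in("scene","side"):
    cv2.imwrite(f"pics/{n}0.png",imaging.capture(n)); m=model(n); print({k:np.round(v,3).tolist() if not isinstance(v,str) else v for k,v in m.items()})
s=status.read_state(); print(s)
print(model("wrist"))
E
```

```text
{'camera_matrix': [[492.812, 0.0, 318.871], [0.0, 492.812, 228.772], [0.0, 0.0, 1.0]], 'extrinsics': [[0.823, 0.426, -0.375, 0.177], [-0.568, 0.598, -0.566, -0.647], [-0.017, 0.679, 0.734, 0.78], [0.0, 0.0, 0.0, 1.0]]}
{'camera_matrix': [[449.921, 0.0, 324.958], [0.0, 449.921, 241.074], [0.0, 0.0, 1.0]], 'extrinsics': [[-0.866, 0.276, -0.417, 0.218], [-0.5, -0.452, 0.739, 0.533], [0.015, 0.848, 0.53, 0.485], [0.0, 0.0, 0.0, 1.0]]}
{'time': 0.1, 'joints': array([-2.00007509e-02,  3.20251324e-01,  1.56552924e+00, -1.03812557e-05,
        1.25740222e+00, -1.99852053e-02]), 'joint_vel': array([-7.58772147e-05, -9.85914976e-04, -3.67430392e-03,  3.36317846e-04,
       -4.52799113e-04, -7.45164684e-04]), 'joint_efforts': array([ 1.04973515e-04, -4.16406476e+01, -2.34704268e+01,  6.91456876e-05,
        4.87309400e-03, -3.56914008e-06]), 'tool_pos': array([5.74587690e-01, 5.43858301e-06, 2.30563709e-01]), 'ee_rot': array([-5.69902622e-04,  7.07110920e-01,  7.07102196e-01, -5.54404093e-04]), 'force': array([-0.36969874, -0.34138144,  0.19964031]), 'torque': array([ 0.02186172, -0.0316725 ,  0.05532146]), 'grip_force': 0.0, 'finger_gap': 0.9990042502663524}
{'camera_matrix': array([[358.75135268,   0.        , 314.70648912],
       [  0.        , 358.75135268, 238.48818226],
       [  0.        ,   0.        ,   1.        ]]), 'tool_from_camera': array([[-1.00702983e-03,  9.50328814e-01,  3.11246093e-01,
         7.99266951e-02],
       [ 9.99999032e-01,  6.58159159e-04,  1.22591496e-03,
        -1.10631687e-03],
       [ 9.60172841e-04,  3.11247026e-01, -9.50328557e-01,
        -1.42433175e-01],
       [ 0.00000000e+00,  0.00000000e+00,  0.00000000e+00,
         1.00000000e+00]])}
```

View pics/scene0.png

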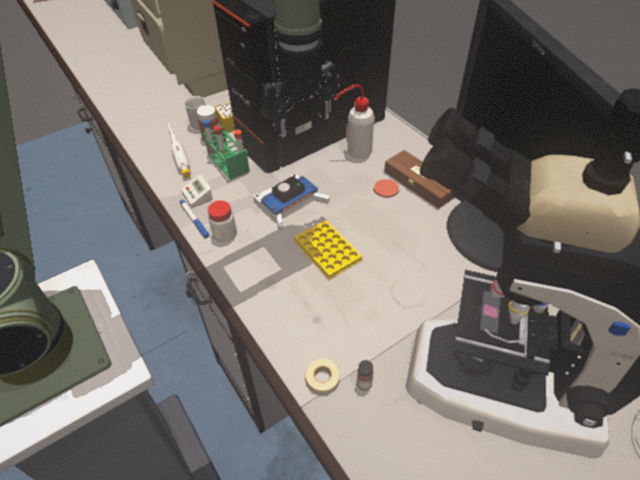

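View pics/side0.png

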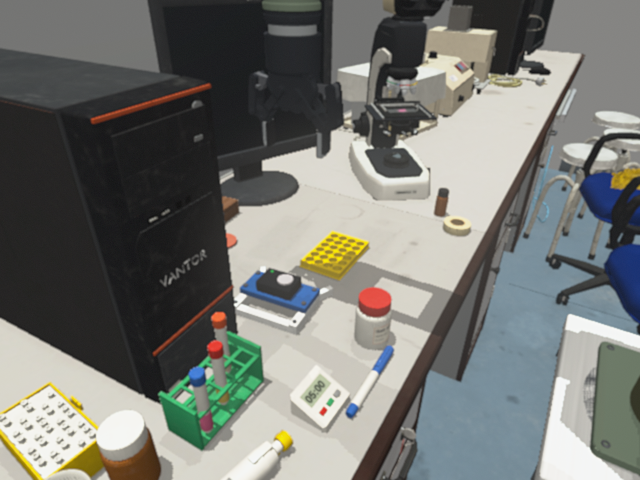

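```bash
python3 - <<'E'
from h import *
a=cv2.imread("pics/scene0.png")[160:290,235:375]; b=cv2.imread("pics/side0.png")[220:340,220:380]
a=cv2.resize(a,None,fx=4,fy=4,interpolation=cv2.INTER_CUBIC);
cv2.imwrite("pics/c1.png",a)
cv2.imwrite("pics/c2.png",cv2.resize(b,None,fx=4,fy=4,interpolation=cv2.INTER_CUBIC))
print(status.read_state()["tool_pos"])
cv2.imwrite("pics/w0.png",imaging.capture("wrist"))
E
```

```text
[5.74587690e-01 5.43858301e-06 2.30563709e-01]
```

View pics/c1.png

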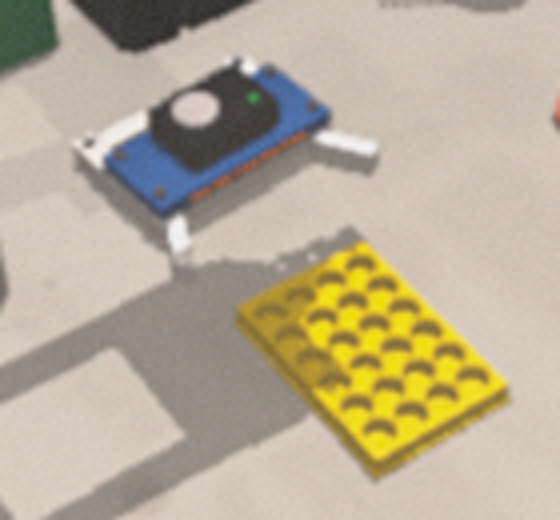

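View pics/c2.png

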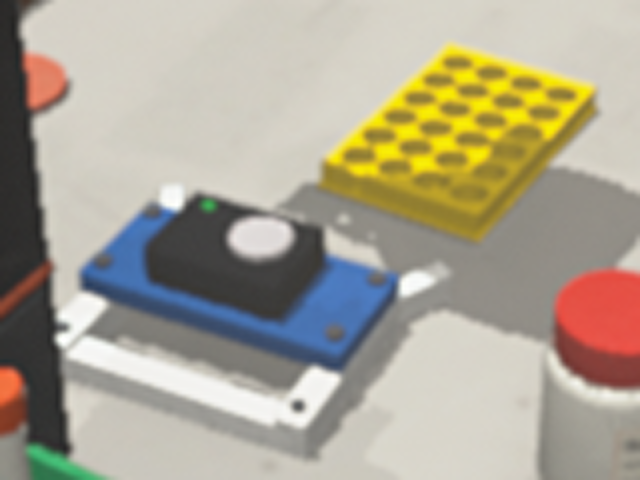

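View pics/w0.png

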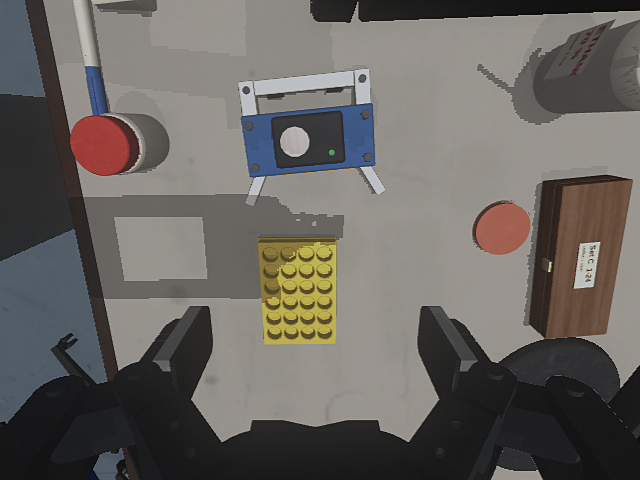

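```bash
cat >> h.py <<'E'
from scipy.spatial.transform import Rotation as R
def wT(s):
    T=np.eye(4); q=s["ee_rot"]; T[:3,:3]=R.from_quat([q[1],q[2],q[3],q[0]]).as_matrix(); T[:3,3]=s["tool_pos"]
    return T@np.array(imaging.camera_model("wrist")["tool_from_camera"])
def tri(obs):
    A=[];b=[]
    for o,d in obs:
        d=d/np.linalg.norm(d);P=np.eye(3)-np.outer(d,d);A.append(P);b.append(P@o)
    return np.linalg.lstsq(np.vstack(A),np.hstack(b),rcond=None)[0]
E
python3 - <<'E'
from h import *
T=wT(status.read_state())
pts={"pl_inR":((259,242),(294.5,237),(339.5,276.5)),"pl_inF":((337,242),(325,220.7),(301,261)),"pl_outF":((336,344),(362,258),(332.5,231)),"pl_outR":((264,344),(329.5,277),(369,243)),
"boltR":((246,90),(257,195.7),(294.5,321)),"boltF":((363,78),(294.5,176),(236,302)),"tipR":((251,204),(280,222),(331,287)),"tipF":((380,191),(329,197.5),None)}
for k,(w,s,d) in pts.items():
    o=[ray("wrist",w,T),ray("scene",s)]+([ray("side",d)] if d else [])
    z=.0145 if k[:2]=="pl" else .016
    print(k,"tri",np.round(tri(o),4),"onz w/s/d",np.round(onz("wrist",w,z,T)[:2],4),np.round(onz("scene",s,z)[:2],4),d and np.round(onz("side",d,z)[:2],4))
E
```

```text
pl_inR tri [ 0.5138 -0.0427  0.009 ] onz w/s/d [ 0.514  -0.0414] [ 0.5137 -0.0462] [ 0.5085 -0.0342]
pl_inF tri [ 0.595  -0.0426  0.0115] onz w/s/d [ 0.5963 -0.0414] [ 0.5925 -0.0447] [ 0.5919 -0.0396]
pl_outF tri [ 0.5972 -0.1694  0.0105] onz w/s/d [ 0.5975 -0.1668] [ 0.5934 -0.1723] [ 0.5952 -0.1643]
pl_outR tri [ 0.5142 -0.1699  0.0095] onz w/s/d [ 0.5136 -0.1668] [ 0.5128 -0.1734] [ 0.5114 -0.1615]
boltR tri [0.5104 0.1062 0.0181] onz w/s/d [0.5096 0.1072] [0.5115 0.1072] [0.5121 0.1037]
boltF tri [0.617  0.1157 0.0161] onz w/s/d [0.6171 0.1172] [0.6168 0.1144] [0.6174 0.1145]
tipR tri [0.5076 0.002  0.0187] onz w/s/d [ 5.081e-01 -2.000e-04] [0.511 0.007] [0.5057 0.0012]
tipF tri [0.6409 0.0116 0.0119] onz w/s/d [0.6384 0.0131] [0.6403 0.0078] None
```

Call:
arm_command --pt "0 0 0.008 0 0 7" --pt "0 0 0.008 0 0 7" --pt "0 0 0.008 0 0 7" --pt "0 0 0.008 0 0 7" --pt "0 0 0.008 0 0 7" --pt "0 0 0.008 0 0 7" --pt "0 0 0.008 0 0 7" --pt "0 0 0.008 0 0 7" --gripper 0.04

```text
time: 0.82
tool_pos: [0.5747, 0.0, 0.1666]
ee_rot: [-0.0, 0.957, 0.289, -0.0]
force: [-0.7, 0.2, 0.1]
finger_gap: 0.472
grip_force: 0.0
```

Call:
arm_command --pt "0 0 0.008 0 0 7" --pt "0 0 0.008 0 0 7" --pt "0 0 0.008 0 0 7" --pt "0 0 0.008 0 0 7.1" --pt "-0.026 0.026 0 0 0 0" --pt "-0.026 0.026 0 0 0 0" --pt "-0.026 0.026 0 0 0 0" --pt "-0.026 0.026 0 0 0 0"

```text
time: 1.48
tool_pos: [0.4809, -0.1149, 0.1349]
ee_rot: [-0.0, 0.999, 0.052, -0.0]
force: [0.6, -0.2, 0.1]
finger_gap: 0.467
grip_force: 0.0
```

Call:
arm_command --pt "0 0 0.025 0 0 0.7" --pt "0 0 0.025 0 0 0" --pt "0 0 0.025 0 0 0" --pt "0 0 0.025 0 0 0" --pt "0 0 0.02 0 0 0" --pt "0 0 0.009 0 0 0" --pt "0 0 0.003 0 0 0"

```text
time: 2.07
tool_pos: [0.4812, -0.1139, 0.0018]
ee_rot: [-0.001, 0.999, 0.045, -0.002]
force: [-0.0, 0.3, 0.3]
finger_gap: 0.466
grip_force: 0.0
```

```bash
python3 - <<'E'
from h import *
s=status.read_state(); print(s["tool_pos"],s["force"])
a=cv2.resize(imaging.capture("scene")[190:310,230:380],None,fx=2.6,fy=2.6,interpolation=2)
b=cv2.resize(imaging.capture("wrist"),(400,300)); a=cv2.resize(a,(400,300)) 
cv2.imwrite("pics/m1.png",np.hstack([a,b]))
E
```

```text
[ 0.48120172 -0.11386409  0.001793  ] [-0.0018771   0.30646784  0.3140359 ]
```

View pics/m1.png

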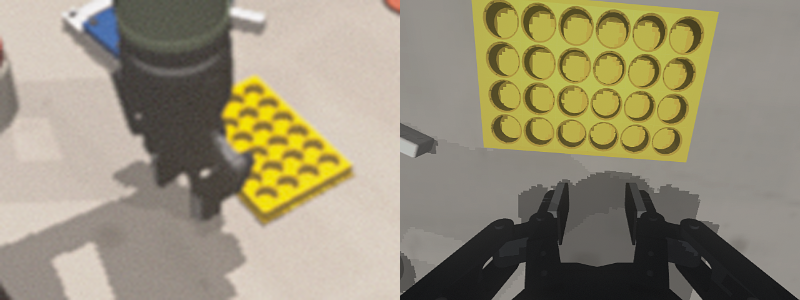

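Call:
arm_command --pt "0.008 0 0 0 0 0" --pt "0.006 0 0 0 0 0" --pt "0.006 0 0 0 0 0" --pt "0.006 0 0 0 0 0" --pt "0.006 0 0 0 0 0" --pt "0.006 0 0 0 0 0" --pt "0.005 0 0 0 0 0" --pt "0.003 0 0 0 0 0"

```text
time: 2.83
tool_pos: [0.5289, -0.1099, 0.0034]
ee_rot: [0.0, 0.999, 0.045, 0.0]
force: [-1.3, -0.2, 0.7]
finger_gap: 0.471
grip_force: 0.6
```

```bash
python3 - <<'E'
from h import *
s=status.read_state(); print(s["tool_pos"],s["force"])
cv2.imwrite("pics/w2.png",imaging.capture("wrist"))
E
```

```text
[ 0.52890518 -0.10988976  0.0033786 ] [-1.31858757 -0.21074694  0.71344952]
```

View pics/w2.png

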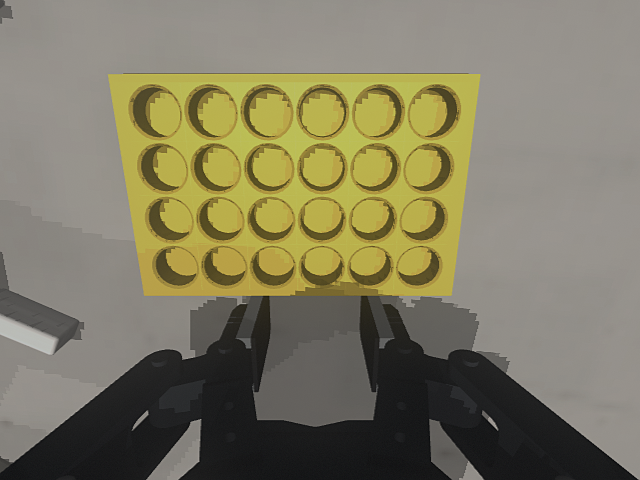

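```bash
python3 - <<'E'
from h import *
T=wT(status.read_state())
for z,p in((.0145,(144,296)),(.0145,(453,296)),(.0145,(480,74)),(.0145,(108,74)),(.016,(82,322)),(.016,(57,344))): print(np.round(onz("wrist",p,z,T)[:2],4))
E
```

```text
[ 0.5341 -0.0396]
[ 0.5454 -0.1647]
[ 0.6275 -0.1564]
[ 0.6163 -0.0323]
[ 0.5206 -0.0142]
[ 0.509  -0.0025]
```

Call:
arm_command --pt "-0.015 0 0 0 0 0" --pt "-0.015 0 -0.02 0 0 0" --pt "0 0 -0.04 0 0 0" --pt "0 0 -0.04 0 0 0" --pt "0.021 0.023 -0.03 0 0 0" --pt "0.021 0.023 -0.03 0 0 0" --pt "0.021 0.023 -0.03 0 0 0" --pt "0.021 0.023 0 0 0 0"

```text
time: 3.55
tool_pos: [0.5916, -0.1962, 0.1974]
ee_rot: [0.002, 0.999, 0.045, 0.006]
force: [1.1, -0.2, 0.7]
finger_gap: 0.463
grip_force: 0.0
```

Call:
arm_command --pt "0 0 0 0 0 -7" --pt "0 0 0 0 0 -7" --pt "0 0 0 0 0 -7" --pt "0 0 0 0 0 -7" --pt "0 0 0 0 0 -7" --pt "0 0 0 0 0 -7" --pt "0 0 0 0 0 -7" --pt "0 0 0 0 0 -7"

```text
time: 4.22
tool_pos: [0.5877, -0.1944, 0.1898]
ee_rot: [0.0, 0.859, 0.512, 0.0]
force: [-0.2, 0.1, -0.4]
finger_gap: 0.47
grip_force: 0.0
```

Call:
arm_command --pt "0 0 0 0 0 -7" --pt "0 0 0 0 0 -7" --pt "0 0 0 0 0 -7" --pt "0 0 0 0 0 -7" --pt "0 0 0 0 0 -6" --pt "0 0 0 0 0 0"

```text
time: 4.72
tool_pos: [0.5877, -0.1944, 0.1899]
ee_rot: [0.0, 0.674, 0.739, 0.0]
force: [0.1, 0.3, -0.9]
finger_gap: 0.47
grip_force: 0.0
```

```bash
python3 - <<'E'
from h import *
s=status.read_state(); print(s["tool_pos"],s["ee_rot"])
im=imaging.capture("wrist"); cv2.imwrite("pics/w3.png",im)
cv2.imwrite("pics/w3c.png",cv2.resize(im[40:340,180:480],(600,600),interpolation=2))
E
```

```text
[ 0.58770855 -0.1943628   0.18985741] [1.84834468e-05 6.73737080e-01 7.38971134e-01 9.60344887e-05]
```

View pics/w3c.png

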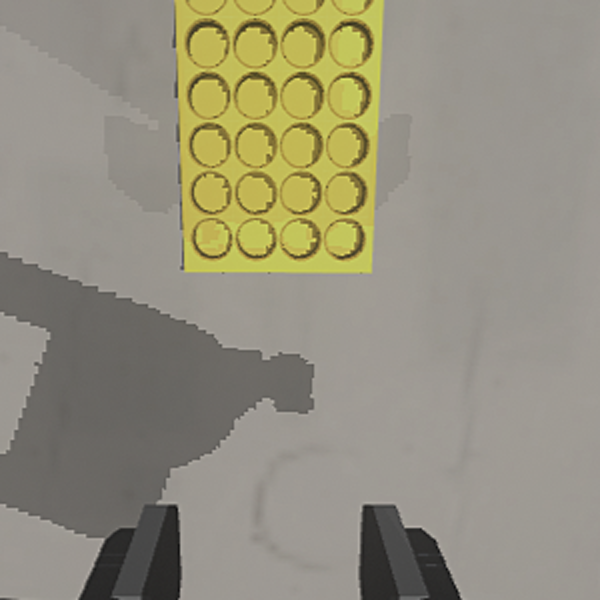

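Call:
arm_command --pt "0.03 0 0 0 0 0" --pt "0.03 0 0 0 0 0" --pt "0.03 0 0 0 0 0" --pt "0.03 0 0 0 0 0" --pt "0.03 0 0 0 0 0" --pt "0 0 0 0 0 0" --pt "0 0 0 0 0 0"

```text
time: 5.35
tool_pos: [0.574, -0.0438, 0.1901]
ee_rot: [0.0, 0.674, 0.739, 0.0]
force: [-0.2, -0.5, 0.3]
finger_gap: 0.471
grip_force: 0.0
```

```bash
python3 - <<'E'
from h import *
s=status.read_state(); print(s["tool_pos"],s["ee_rot"])
im=imaging.capture("wrist"); cv2.imwrite("pics/w4.png",im); np.save("T4.npy",wT(s))
cv2.imwrite("pics/w4c.png",cv2.resize(im[40:340,220:420],(400,600),interpolation=2))
E
```

```text
[ 0.5740004  -0.0437818   0.19014377] [1.96361806e-04 6.74086720e-01 7.38652189e-01 1.23198388e-05]
```

View pics/w4.png

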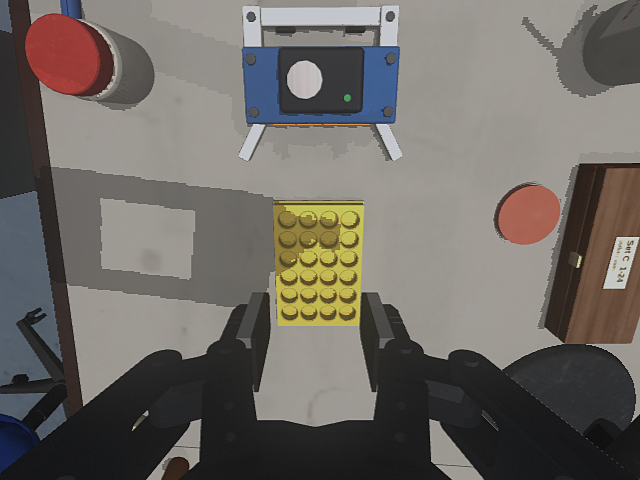

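```bash
python3 - <<'E'
from h import *
s=status.read_state(); T=np.array(imaging.camera_model("wrist")["tool_from_camera"])
z=s["tool_pos"][2]
for n,p,h in(("rear",(320,326),.0145),("rearbot",(320,326),.0),("nose",(319,203),.0145),("tipR",(245,157),.016),("tipF",(396,157),.016),("boltR",(251,16),.016),("boltF",(390,16),.016),("beam front top",(320,123),.03)):
    print(n,np.round(onz("wrist",p,z-h,T),4))   # tool coords
E
```

```text
rear [-0.1175  0.0038  0.1757]
rearbot [-0.1265  0.004   0.1902]
nose [0.0096 0.0024 0.1757]
tipR [ 0.0505 -0.0617  0.1742]
tipF [0.0504 0.0688 0.1742]
boltR [ 0.1571 -0.0505  0.1742]
boltF [0.157  0.0568 0.1742]
beam front top [0.0785 0.0029 0.1602]
```

Call:
arm_command --pt "-0.03 0.0035 0 0 0 0" --pt "-0.03 0 0 0 0 0" --pt "-0.03 0 0 0 0 0" --pt "-0.03 0 0 0 0 0" --pt "-0.029 0 0 0 0 0" --pt "0 0 0.03 0 0 0" --pt "0 0 0.035 0 0 0" --pt "0 0 0.035 0 0 0"

```text
time: 6.07
tool_pos: [0.5914, -0.1959, 0.0896]
ee_rot: [0.002, 0.676, 0.737, 0.0]
force: [0.9, 0.7, -0.2]
finger_gap: 0.471
grip_force: 0.0
```

Call:
arm_command --pt "0 0 0.035 0 0 0" --pt "0 0 0.03 0 0 0" --pt "0 0 0.016 0 0 0" --pt "0 0 0.005 0 0 0" --pt "0 0 0 0 0 0"

```text
time: 6.48
tool_pos: [0.5902, -0.1941, 0.0025]
ee_rot: [-0.001, 0.675, 0.738, -0.001]
force: [-0.1, 0.3, 0.0]
finger_gap: 0.466
grip_force: 0.0
```

Call:
arm_command --pt "0.009 0.001 -0.0005 0 0 0" --pt "0.008 0 0 0 0 0" --pt "0.006 0 0 0 0 0" --pt "0.006 0 0 0 0 0" --pt "0.007 0 0 0 0 0" --pt "0.008 0 0 0 0 0" --pt "0.008 0 0 0 0 0" --pt "0.008 0 0 0 0 0"

```text
time: 7.15
tool_pos: [0.5866, -0.1323, 0.0048]
ee_rot: [0.0, 0.674, 0.739, 0.0]
force: [0.1, -1.1, 1.3]
finger_gap: 0.47
grip_force: 0.6
```

Call:
arm_command --pt "0.007 0 0 0 0 0" --pt "0.007 0 0 0 0 0" --pt "0.007 0 0 0 0 0" --pt "0.007 0 0 0 0 0" --pt "0.007 0 0 0 0 0" --pt "0.005 0 0 0 0 0" --pt "0 0 0 0 0 0"

```text
time: 7.73
tool_pos: [0.5826, -0.0922, 0.0044]
ee_rot: [-0.0, 0.674, 0.739, 0.0]
force: [0.3, 0.0, -0.1]
finger_gap: 0.469
grip_force: 0.0
```

```bash
python3 - <<'E'
from h import *
s=status.read_state(); T=np.array(imaging.camera_model("wrist")["tool_from_camera"])
im=imaging.capture("wrist"); h=cv2.cvtColor(im,cv2.COLOR_BGR2HSV); m=cv2.inRange(h,(20,90,60),(36,255,255))
for r in (80,150,220,260,280,300): 
    c=np.where(m[r])[0]; print(r,len(c) and (c.min(),c.max(),onz("wrist",(c.min(),r),s["tool_pos"][2]-.0145,T).round(4),onz("wrist",(c.max(),r),s["tool_pos"][2]-.0145,T).round(4)))
for c in (200,320,430): print(c,np.where(m[:,c])[0][[0,-1]])
E
```

```text
80 (np.int64(188), np.int64(430), array([ 0.0933, -0.0442, -0.0101]), array([ 0.0932,  0.0379, -0.0101]))
150 (np.int64(195), np.int64(423), array([ 0.0702, -0.0442, -0.0101]), array([ 0.0701,  0.0377, -0.0101]))
220 (np.int64(202), np.int64(417), array([ 0.0442, -0.0443, -0.0101]), array([ 0.0441,  0.0378, -0.0101]))
260 (np.int64(206), np.int64(413), array([ 0.0278, -0.0443, -0.0101]), array([ 0.0277,  0.0376, -0.0101]))
280 (np.int64(208), np.int64(411), array([ 0.0191, -0.0444, -0.0101]), array([ 0.019 ,  0.0376, -0.0101]))
300 0
200 [  0 204]
320 [  0 293]
430 [ 0 83]
```

Call:
arm_command --pt "0.007 0 0 0 0 0" --pt "0.007 0 0 0 0 0" --pt "0.007 0 0 0 0 0" --pt "0.007 0 0 0 0 0" --pt "0.007 0 0 0 0 0" --pt "0.007 0 0 0 0 0" --pt "0.006 0 0 0 0 0" --pt "0.004 0 0 0 0 0"

```text
time: 8.45
tool_pos: [0.5782, -0.0407, 0.0046]
ee_rot: [-0.0, 0.674, 0.739, 0.0]
force: [0.3, -0.1, 0.4]
finger_gap: 0.469
grip_force: 0.2
```

Call:
arm_command --pt "0.002 0 0 0 0 0" --pt "0.002 0 0 0 0 0" --pt "0.001 0 0 0 0 0" --pt "0.001 0 0 0 0 0"

```text
time: 8.78
tool_pos: [0.5778, -0.0357, 0.0046]
ee_rot: [0.0, 0.674, 0.738, 0.0]
force: [-0.0, -1.2, 0.4]
finger_gap: 0.466
grip_force: 0.3
```

Call:
arm_command --pt "0.001 0 0 0 0 0" --pt "0.001 0 0 0 0 0" --pt "0.001 0 0 0 0 0" --pt "0 0 0 0 0 0"

```text
time: 9.12
tool_pos: [0.5782, -0.0342, 0.0048]
ee_rot: [0.001, 0.674, 0.739, -0.0]
force: [1.0, -6.5, -0.5]
finger_gap: 0.468
grip_force: 3.3
```

Call:
arm_command --pt "0.001 0 0 0 0 0" --pt "0.001 0 0 0 0 0" --pt "0 0 0 0 0 0"

```text
time: 9.37
tool_pos: [0.5783, -0.0341, 0.0049]
ee_rot: [0.003, 0.673, 0.739, -0.001]
force: [1.3, -13.5, -0.6]
finger_gap: 0.465
grip_force: 6.9
```

Call:
arm_command --pt "-0.004 0 0 0 0 0" --pt "-0.01 0 0 0 0 0" --pt "-0.02 0 0 0 0 0" --pt "-0.02 0 -0.02 0 0 0" --pt "0 0 -0.04 0 0 0" --pt "0 0 -0.04 0 0 0" --pt "0 0 -0.04 0 0 0" --pt "0.02 0 -0.04 0 0 0"

```text
time: 10.03
tool_pos: [0.5807, -0.0682, 0.1841]
ee_rot: [0.001, 0.675, 0.737, 0.0]
force: [0.9, 0.3, 0.3]
finger_gap: 0.467
grip_force: 0.0
```

Call:
arm_command --pt "0.02 0 0 0 0 0" --pt "0.02 0 0 0 0 0" --pt "0 0 0 0 0 0" --pt "0 0 0 0 0 0"

```text
time: 10.37
tool_pos: [0.5766, -0.0256, 0.1819]
ee_rot: [-0.0, 0.674, 0.739, -0.0]
force: [0.3, 0.4, -0.1]
finger_gap: 0.471
grip_force: 0.0
```

```bash
python3 - <<'E'
from h import *
s=status.read_state(); print(s["tool_pos"],s["force"])
im=imaging.capture("wrist"); cv2.imwrite("pics/w5.png",im)
T=np.array(imaging.camera_model("wrist")["tool_from_camera"])
m=cv2.inRange(cv2.cvtColor(im,cv2.COLOR_BGR2HSV),(20,90,60),(36,255,255))
cs,_=cv2.findContours(m,0,2); c=max(cs,key=cv2.contourArea); print(cv2.minAreaRect(c))
x,y,w,h=cv2.boundingRect(c); print(x,y,w,h, onz("wrist",(x+w/2,y+h),s["tool_pos"][2]-.0145,T))
E
```

```text
[ 0.57658065 -0.0256145   0.1818517 ] [ 0.29340494  0.39103833 -0.10642341]
((313.17364501953125, 179.48138427734375), (99.00505828857422, 63.97626495361328), 0.5846304297447205)
264 147 100 65 [ 0.00332562 -0.00209916  0.1673517 ]
```

View pics/w5.png

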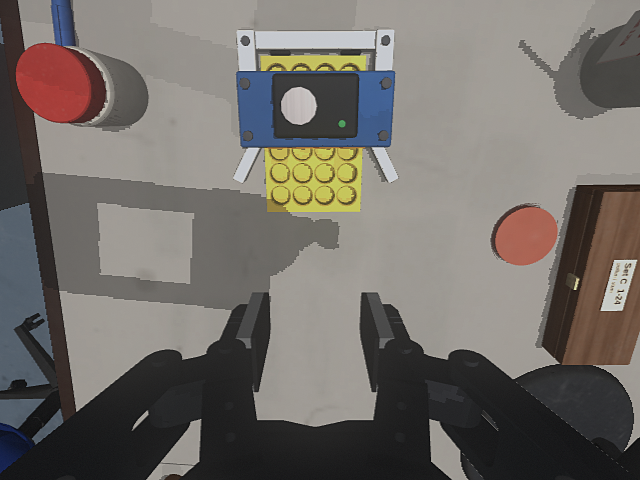

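The plate's leading edge (row 55) is against the bumpers. It is centred at column 313 against the beam's 315 and in line with the tunnel, so I'm handing in.

```bash
python3 -c "
from rig import robot
print(robot.hand_in())"
```

```text
the job is handed in; nothing more can be done
None
```

The well plate is pushed fully home against the back stop, flat and in line with the tunnel; the arm is clear, no bystander was touched as far as I saw, and the job was handed in at about 10.4 s (no verdict was returned).

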